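# Rock the sorting gate over and feed the ball feet to the other tray

### The job

The seesaw gate on the feeding station leads to one of the two trays; press down its raised blue pad so that it rocks over to the other side and stays there. Then, with a fingertip, push the two red wooden balls along the rails into the gate, so that both roll down the newly opened chute and come to lie in the tray below it. Do not pick the balls up, and do not disturb the glue bottle, the spray can or the two loose wood blocks.

Things in the scene. Friction and masses are not known exactly. Their poses are not given: they have to be found in the camera images.
- station_mid (a point): Fixed feeding station: plywood board 170 x 250 x 12 mm with two rails, a seesaw gate, two chutes and a tray beyond each. This point is on the bench (height 0) below the gate's pivot. Its x axis runs along the rails towards the gate (away from the robot, within 0.3 rad), y to the left along the gate, z up. Offsets in the other entries are in these axes.
- gate (a joint): Seesaw gate: wooden trough 160 mm long (y), 42 wide, on a pivot along x, 85 mm above the bench. +0.30 rad (stop): right end (-y) down, feeds the right chute; -0.30 (stop): left end (+y) down, feeds the left chute. Top-heavy, free-moving: starts over to either side (may still be dropping there for the first half second), falls to whichever side it is tipped past level and stays; under 1 N on the raised pad moves it.
- pad_left (a point): Middle of the top face of the blue pad bridging the gate's left (+y) end, 54 (x) by 26 (y) by 6 mm. Raised it is 156 mm above the bench and 48 mm left of the pivot, lowered 117 mm above the bench and 80 mm left, level 139 mm and 67 mm. The trough is open below the pad, so balls pass under it.
- pad_right (a point): The same on the blue pad at the gate's right (-y) end.
- rails_end (a point): Midway between the rails' ends at the gate, on their axes: 28 mm before the pivot (-x), 111 mm high. Rails: two dark bars 10 mm thick, axes 26 mm apart, 84 mm long, rising 2.6 degrees to the gate; a low cross bar, no higher than the rails, stops the balls behind. A ball pushed past this end drops about 20 mm into the gate and rolls on by itself.
- ball1_center (a point): Centre of the rear red ball (nearer the robot), a lacquered wooden ball foot 32 mm across, about 13 g, 87 mm before the pivot (-x), about 125 mm above the bench, lying against the cross bar. Rail and cross bar tops are 113 to 116 mm above the bench, 9 to 12 mm below the balls' centres: the balls stand free above them and can be pushed from behind.
- ball2_center (a point): Centre of the front red ball, the same, touching the rear ball on its gate side (55 mm before the pivot): pushing the rear ball pushes both.
- gate_wall (a point): Middle of the top edge of the gate's far side wall (48 mm above the pivot, 24 mm beyond it in x), which keeps the balls in. The near wall is lower than the rails, so fingers can follow the balls up to the rails' end.
- tray_left_mid (a point): Middle of the inner floor of the octagonal pale wooden tray under the left chute, 160 mm across, 42 mm high, walls 6 mm, fixed; 215 mm to the left of the pivot.
- tray_right_mid (a point): The same for the tray under the right chute, 215 mm to the right of the pivot.
- ball1: The rear ball's body; its origin turns with the ball, use ball1_center for its place.
- ball2: The front ball's body; use ball2_center for its place.
- glue: Bystander: white glue bottle with orange cap, 48 mm across, 120 mm high, standing; origin under its base.
- spray: Bystander: steel spray can, 52 mm across, 140 mm high, standing; origin under its base.
- block1: Bystander: pale wood block 60 x 45 x 35 mm; origin under its centre.
- block2: Bystander: brown wood block 50 x 35 x 30 mm; origin under its centre.

How it is judged:
By the outcome, as a careful person would: the job done as asked, in the order asked, and still so for the second after the job is handed in, with the robot touching nothing.
It also fails if it takes over 38 s, if anything falls off the work surface, if the arm or the gripper's body presses on something with over 40 N, if the wrist force passes 120 N, or if a joint passes its speed limit or range.

### The arm

A 7-joint arm with a two-finger parallel gripper is mounted at the origin on the work surface. World frame = base frame: x ahead of the robot, y to its left, z up, the work surface at z = 0. Lengths are in mm, angles in rad, forces in N, time in s.
With the tool pointing down it reaches from about 400 to 875 mm from the base axis. Payload 4.4 kg.
Tool frame: the origin (TCP) lies at the very end of the fingers, on their centre line; the grasp point (between the pads) lies 19 mm behind it; y points along the fingers, x is the direction in which the jaws open and shut, and the axes are right-handed (so a half turn about y gives the same grasp; the last joint's range is limited). The gripper opens to 85 mm and grips with 20 to 120 N. Pads are 22 mm wide; open, the fingers measure 114 mm over their backs; the gripper's body (76 mm by 85 mm) begins 54 mm behind the grasp point. The pads swing forward as they close: fully open they stand 13 mm farther back than shut.
Start: joints at [1.184, 0.628, 0.038, 1.517, -0.027, 0.996, -0.02], TCP at [204.99, -616.844, 231.313] pointing down, gripper open.
Joint ranges: [-3.06, 3.06], [-0.37, 2.12], [-1.25, 1.32], [0.18, 2.47], [-1.1, 4.24], [0.23, 1.98], [-2.94, 2.94]. Speed limits (rad/s): [2.57, 2.57, 3.14, 3.14, 3.14, 3.14, 3.14].

### API

Orientations are given as [roll, pitch, yaw] about the fixed x, y, z axes, in that order (R = Rz(yaw) Ry(pitch) Rx(roll)).
In Python, from cell import readout, eyes, finish_job gives the robot as it stands. The module is installed in compiled form; this text tells all that it offers.
- The arm moves only by the tool apply_moves, never from a script. Its argument "commands" is a list that holds one entry, the list of rows, each a list of 6 numbers: the shift along the tool's x, y, z in units of 0.04 m (1.0 is 0.04 m), then the turn, a rotation vector about the tool's x, y, z in units of 5 degrees (1.0 is 5 degrees). A call has 1 to 8 rows; each row shifts and turns the pose as measured when the row begins, along the tool's axes as they then stand; what a row does not reach is not made up. A row lasts 1/12 s, in which the tool goes at most 41.7 mm and 7.16 degrees, less where a joint would pass 70% of its speed; a pose out of reach is approached as far as the arm can. A call with a number of a shift or a turn outside -1 to 1 is refused whole. A call with a gripper value outside its range is refused whole. "claw" is the finger opening in mm, from 0 to 85.4, set as the call begins (left out, the last holds). The fingers move at their own pace and stop on an object; the grip force is fixed at half the most. Time passes only in rows, so rows that do not move let the fingers close. It gives the time, the measured TCP pose, the force and the opening at its end, in the units of the state.
- readout.read_state(): the state, without advancing time (a new reading comes with each control period).
- eyes.get_image(name): name is "scene" or "top" or "wrist"; returns a dict with "image" (384x512x3 uint8, red, green, blue), "mtx" (3x3 intrinsics, pixels), "rvec" (rotation vector, rad) and "tvec" (3), from world to camera coordinates, as OpenCV has them. Camera axes: x right, y down, z forward; pixel columns grow to the right and rows downward; lengths in mm; the calibration is good to about 2 mm. A picture is of the moment at which its call begins. There is no depth.
- finish_job(): hands the job in, once; it reports no verdict.
The state is a dict: "clock": time; "qpos": joint angles; "qd": joint speeds; "tau": joint torques, N m; "eef_pos": TCP position; "tool_rot": TCP orientation; "force": force on the tool from outside, world axes, zero at the start; "torque": the same for the moment, N m; "width": finger opening in mm.
Only numpy, scipy, OpenCV 4.12 (cv2) and the standard library are available. Lean on these libraries where they do the work, as an engineer would, in place of code of your own. Each camera call takes 0.05 s, during which the arm holds its last target. There are 200 camera calls.

## Working session

There is one attempt and no reset: what is moved stays moved. The work goes in short steps, Python scripts to look and compute and a tool call to move; the robot and the scene stay as the last step left them, time stands still between calls to the robot, and variables do not carry over. Pictures are saved under pics/ and viewed, about 8 in all and at most 12, crops included, and the job is handed in when it is done.

Besides the shell and the picture viewer there is one more tool, called after "Call:" in YAML: its name, and indented under it one key for each argument. apply_moves: Moves the arm, as the interface text tells. Shifts and turns lie within -1 to 1; 1 stands for 0.04 m of shift or 5 degrees of turn. Its arguments: {"type":"object","properties":{"commands":{"type":"array"},"claw":{"type":"number"}},"required":["commands"]}

```bash
mkdir -p pics; cat > h.py <<'E'
import numpy as np, cv2
from cell import readout, eyes, finish_job
from scipy.spatial.transform import Rotation as Ro
def snap(n,f=None):
    d=eyes.get_image(n)
    if f: cv2.imwrite('pics/'+f,d['image'][:,:,::-1])
    return d
def cam(d):
    R=cv2.Rodrigues(np.array(d['rvec'],float))[0]; t=np.array(d['tvec'],float).ravel(); return R,t
def ray(d,uv):
    R,t=cam(d); v=np.linalg.inv(np.array(d['mtx']))@[uv[0],uv[1],1]; v=R.T@v; return -R.T@t, v/np.linalg.norm(v)
def onz(d,uv,z):
    c,v=ray(d,uv); return c+v*(z-c[2])/v[2]
def tri(a,ua,b,ub):
    c1,v1=ray(a,ua);c2,v2=ray(b,ub)
    s=np.linalg.lstsq(np.c_[v1,-v2],c2-c1,rcond=None)[0]
    p=c1+s[0]*v1;q=c2+s[1]*v2; return (p+q)/2,np.linalg.norm(p-q)
def proj(d,p):
    return cv2.projectPoints(np.array(p,float).reshape(-1,3),np.array(d['rvec'],float),np.array(d['tvec'],float),np.array(d['mtx']),None)[0].reshape(-1,2)
def blobs(d,col,amin=15):
    h=cv2.cvtColor(d['image'],cv2.COLOR_RGB2HSV)
    if col=='red': m=((h[...,0]<6)|(h[...,0]>173))&(h[...,1]>150)&(h[...,2]>60)
    if col=='blue': m=(h[...,0]>95)&(h[...,0]<125)&(h[...,1]>120)&(h[...,2]>60)
    n,l,s,c=cv2.connectedComponentsWithStats(m.astype('uint8'))
    return [(c[i].round(1).tolist(),s[i].tolist()) for i in range(1,n) if s[i][4]>=amin]
E
python3 - <<'E'
from h import *
s=readout.read_state(); print(s['clock'],s['eef_pos'],s['tool_rot'],s['width'],Ro.from_euler('xyz',s['tool_rot']).as_matrix().round(2))
ims=[]
for n in('scene','top'):
    d=snap(n); ims.append(d['image'])
    for c in('red','blue'): print(n,c,blobs(d,c))
for n,i in zip('ab',ims): cv2.imwrite(f'pics/{n}.png',cv2.resize(i[:,:,::-1],(800,600)))
E
```

```text
0.0 [ 204.79789345 -616.22988278  230.39903058] [-1.57077398  0.00188361 -1.2500328 ] 85.48752597120627 [[ 0.32 -0.    0.95]
 [-0.95  0.    0.32]
 [-0.   -1.    0.  ]]
scene red [([240.4, 164.5], [232, 154, 18, 21, 285]), ([259.4, 183.3], [249, 177, 22, 14, 181])]
scene blue []
top red [([281.2, 200.6], [274, 193, 16, 16, 205]), ([278.5, 217.8], [271, 210, 16, 16, 199]), ([354.0, 252.0], [347, 242, 20, 28, 190])]
top blue [([260.6, 167.4], [253, 153, 16, 30, 360]), ([326.0, 179.8], [319, 166, 15, 28, 318])]
```

View pics/a.png

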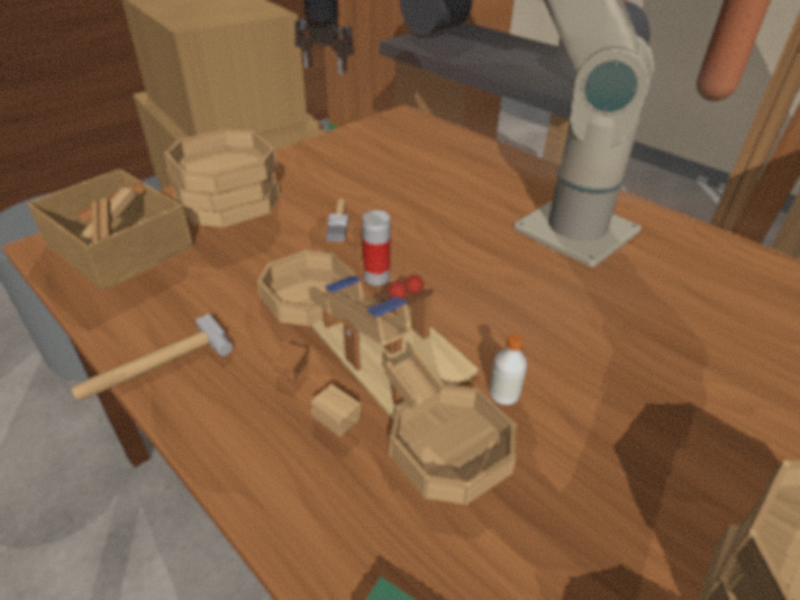

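View pics/b.png

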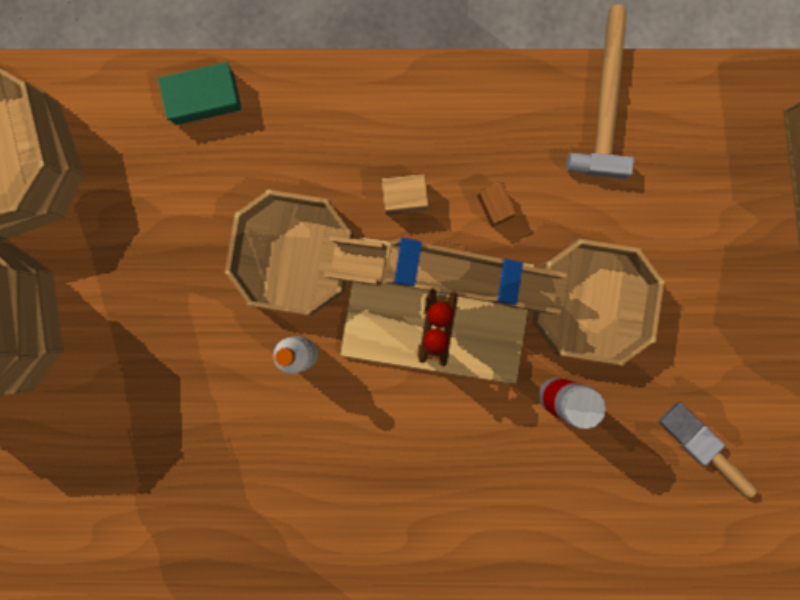

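The scene view shows the balls near (400,287) and the pads. In the top view (800 px scale), +x is up and +y is left. The pads are at (408,262) and (511,282), and the balls at (440,313) and (436,340). The left pad looks bigger and sits nearer the rail line, so it seems to be the raised one. Next I'll measure from both views.

```bash
python3 - <<'E'
from h import *
a=snap('scene');b=snap('top')
h=cv2.cvtColor(a['image'],cv2.COLOR_RGB2HSV)
m=((h[...,0]>105)&(h[...,0]<130)&(h[...,1]>90)&(h[...,2]>30)).astype('uint8')
n,l,s,c=cv2.connectedComponentsWithStats(m)
sb=[(c[i],s[i][4]) for i in range(1,n) if s[i][4]>30]; print('scene blue',[(x.round(1).tolist(),k) for x,k in sb])
for nm,ub in(('L',(260.6,167.4)),('R',(326,179.8))):
    for x,k in sb: 
        p,e=tri(a,x,b,ub); 
        if e<15: print(nm,p.round(1),round(e,1))
B=[]
for nm,ua,ub in(('ball2',(254.5,185.5),(281.2,200.6)),('ball1',(265.5,182),(278.5,217.8))):
    print(nm,'tri',[x.round(1) for x in tri(a,ua,b,ub)[:1]],'z125',onz(b,ub,125).round(1)); B.append(onz(b,ub,125)[:2])
PL=onz(b,(260.6,167.4),156)[:2];PR=onz(b,(326,179.8),117)[:2]
PL2=onz(b,(260.6,167.4),117)[:2];PR2=onz(b,(326,179.8),156)[:2]
for l,r in((PL,PR),(PL2,PR2)):
    y=l-r; L=np.linalg.norm(y); y/=L; x=np.array([y[1],-y[0]]); mid=B[0]+0*x
    print('L',l.round(1),'R',r.round(1),'dist',L.round(1),'yaw',np.arctan2(x[1],x[0]).round(3),'ball2 y: L',((l-B[0])@y).round(1),'R',((r-B[0])@y).round(1),'x',((l-B[0])@x).round(1))
x=B[0]-B[1];print('ball yaw',np.arctan2(x[1],x[0]),np.linalg.norm(x))
# pad edge direction from minAreaRect
h=cv2.cvtColor(b['image'],cv2.COLOR_RGB2HSV);m=((h[...,0]>95)&(h[...,0]<125)&(h[...,1]>120)).astype('uint8')
for k in cv2.findContours(m,0,2)[0]:
    if cv2.contourArea(k)>150: print(cv2.minAreaRect(k))
w=snap('wrist');i=np.zeros((400,800,3),'uint8')
cr=a['image'][150:250,180:330]; cv2.imwrite('pics/c.png',cv2.resize(cr[:,:,::-1],(750,500),interpolation=cv2.INTER_CUBIC))
E
```

```text
scene blue [([218.4, 181.6], np.int32(47)), ([244.5, 197.7], np.int32(42))]
L [624.7  33.7 147.1] 6.6
R [603.2 -91.  111.7] 1.6
ball2 tri [array([561.6,  -2.9, 127.5])] z125 [561.7  -3.1 125. ]
ball1 tri [array([528.6,   2.3, 123.9])] z125 [529.    1.9 125. ]
L [621.4  36.1] R [602.2 -89.6] dist 127.1 yaw -0.152 ball2 y: L 47.8 R -79.3 x 53.1
L [625.8  36.3] R [599.1 -83.2] dist 122.4 yaw -0.22 ball2 y: L 52.5 R -70.0 x 53.9
ball yaw -0.15403562267152504 33.064828872005734
((326.0549011230469, 179.89306640625), (11.784432411193848, 27.142210006713867), 8.746162414550781)
((260.5953674316406, 167.3643035888672), (12.757278442382812, 28.53081512451172), 8.530765533447266)
```

View pics/c.png

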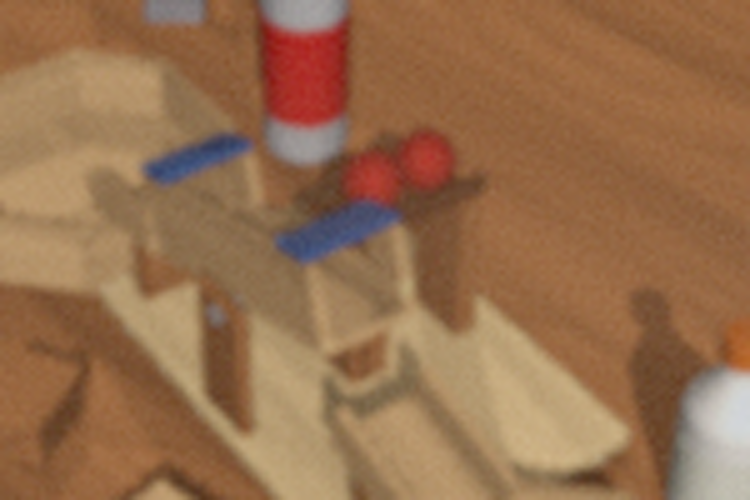

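The crop shows the left pad (340,228) raised and the right pad (197,158) lowered, which matches triangulation (147 mm against 112 mm). I'll press the left pad, so the left chute opens. Station yaw is about -0.152 and the pivot is at about (615,-11).

```bash
cat >> h.py <<'E'
XH=np.array([np.cos(-.152),np.sin(-.152)]);YH=np.array([-XH[1],XH[0]]);PIV=np.array([615.1,-11.3])
def st(x,y): return PIV+x*XH+y*YH
def plan(target,n,yaw=-.152):
    s=readout.read_state();p=np.array(s['eef_pos']);R=Ro.from_euler('xyz',s['tool_rot'])
    q=PIV-p[:2]; print('t',round(s['clock'],2),'station xy',[(-q@XH).round(1),(-q@YH).round(1)],'z',p[2].round(1),'F',np.round(s['force'],1))
    z=np.array([np.cos(yaw),np.sin(yaw),0]);y=np.array([0,0,-1.]);T=Ro.from_matrix(np.c_[np.cross(y,z),y,z])
    r=(R.inv()*T).as_rotvec()/n; d=(np.array(target)-p)/n
    for i in range(n):
        print(np.r_[R.inv().apply(d)/40,np.degrees(r)/5].round(2).tolist()); R=R*Ro.from_rotvec(r)
E
python3 -c "
from h import *
plan([*st(0,55),200],24)"
```

```text
t 0.25 station xy [np.float64(-313.9), np.float64(-660.4)] z 230.9 F [0.5 0.  0.1]
[-0.51, 0.03, 0.63, 0.0, 0.23, -0.0]
[-0.53, 0.03, 0.62, 0.0, 0.23, -0.0]
[-0.54, 0.03, 0.61, 0.0, 0.23, -0.0]
[-0.55, 0.03, 0.6, 0.0, 0.23, -0.0]
[-0.56, 0.03, 0.59, 0.0, 0.23, -0.0]
[-0.57, 0.03, 0.58, 0.0, 0.23, -0.0]
[-0.59, 0.03, 0.57, 0.0, 0.23, -0.0]
[-0.6, 0.03, 0.55, 0.0, 0.23, -0.0]
[-0.61, 0.03, 0.54, 0.0, 0.23, -0.0]
[-0.62, 0.03, 0.53, 0.0, 0.23, -0.0]
[-0.63, 0.03, 0.52, 0.0, 0.23, -0.0]
[-0.64, 0.03, 0.51, 0.0, 0.23, -0.0]
[-0.65, 0.03, 0.49, 0.0, 0.23, -0.0]
[-0.66, 0.03, 0.48, 0.0, 0.23, -0.0]
[-0.67, 0.03, 0.47, 0.0, 0.23, -0.0]
[-0.68, 0.03, 0.45, 0.0, 0.23, -0.0]
[-0.68, 0.03, 0.44, 0.0, 0.23, -0.0]
[-0.69, 0.03, 0.43, 0.0, 0.23, -0.0]
[-0.7, 0.03, 0.41, 0.0, 0.23, -0.0]
[-0.71, 0.03, 0.4, 0.0, 0.23, -0.0]
[-0.72, 0.03, 0.38, 0.0, 0.23, -0.0]
[-0.72, 0.03, 0.37, 0.0, 0.23, -0.0]
[-0.73, 0.03, 0.36, 0.0, 0.23, -0.0]
[-0.74, 0.03, 0.34, 0.0, 0.23, -0.0]
```

Call:
apply_moves:
  commands:
    - [[-0.5, 0, 0.65, 0, 0.25, 0], [-0.5, 0, 0.6, 0, 0.25, 0], [-0.55, 0, 0.6, 0, 0.25, 0], [-0.55, 0, 0.6, 0, 0.25, 0], [-0.55, 0, 0.6, 0, 0.25, 0], [-0.6, 0, 0.6, 0, 0.25, 0], [-0.6, 0, 0.55, 0, 0.25, 0], [-0.6, 0, 0.55, 0, 0.25, 0]]
  claw: 0

```text
clock: 0.92
eef_pos: [345.0, -398.2, 228.1]
tool_rot: [-1.576, -0.004, -1.45]
force: [0.0, 0.9, 0.6]
width: 0.1
```

Call:
apply_moves:
  commands:
    - [[-0.6, 0, 0.55, 0, 0.25, 0], [-0.6, 0, 0.55, 0, 0.25, 0], [-0.65, 0, 0.5, 0, 0.25, 0], [-0.65, 0, 0.5, 0, 0.25, 0], [-0.65, 0, 0.5, 0, 0.25, 0], [-0.65, 0, 0.5, 0, 0.25, 0], [-0.65, 0, 0.45, 0, 0.25, 0], [-0.7, 0, 0.45, 0, 0.25, 0]]

```text
clock: 1.58
eef_pos: [502.5, -173.8, 227.3]
tool_rot: [-1.574, -0.006, -1.635]
force: [0.5, 0.1, 0.2]
width: 0.2
```

```bash
python3 -c "
from h import *
plan([*st(0,55),200],8)"
```

```text
t 1.58 station xy [np.float64(-86.7), np.float64(-177.7)] z 227.3 F [0.5 0.1 0.2]
[-0.7, 0.08, 0.33, 0.0, 0.13, 0.01]
[-0.7, 0.08, 0.33, 0.0, 0.13, 0.01]
[-0.71, 0.08, 0.32, 0.0, 0.13, 0.01]
[-0.71, 0.08, 0.31, 0.0, 0.13, 0.01]
[-0.71, 0.08, 0.3, 0.0, 0.13, 0.01]
[-0.72, 0.08, 0.3, 0.0, 0.13, 0.01]
[-0.72, 0.08, 0.29, 0.0, 0.13, 0.01]
[-0.72, 0.08, 0.28, 0.0, 0.13, 0.01]
```

Call:
apply_moves:
  commands:
    - [[-0.75, 0.1, 0.35, 0, 0.15, 0], [-0.75, 0.1, 0.35, 0, 0.15, 0], [-0.75, 0.1, 0.35, 0, 0.15, 0], [-0.75, 0.1, 0.3, 0, 0.15, 0], [-0.75, 0.1, 0.3, 0, 0.15, 0], [-0.75, 0.1, 0.3, 0, 0.15, 0], [-0.75, 0.1, 0.3, 0, 0.15, 0], [-0.7, 0.1, 0.25, 0, 0.1, 0]]

```text
clock: 2.25
eef_pos: [635.0, 64.9, 193.5]
tool_rot: [-1.569, -0.006, -1.739]
force: [0.7, -0.7, 0.2]
width: -0.3
```

```bash
python3 -c "
from h import *
plan([*st(0,55),170],3)
d=snap('top','d.png');w=snap('wrist')
cv2.imwrite('pics/e.png',np.hstack([d['image'][110:302,150:400,::-1],cv2.resize(w['image'][:,:,::-1],(256,192))]))
for c in('red','blue'): print(blobs(d,c),blobs(w,c))
"
```

```text
t 2.25 station xy [np.float64(8.2), np.float64(78.3)] z 193.5 F [ 0.7 -0.7  0.2]
[0.19, 0.2, -0.07, -0.01, -0.06, 0.02]
[0.19, 0.2, -0.07, -0.01, -0.06, 0.02]
[0.19, 0.2, -0.07, -0.01, -0.06, 0.02]
[] [([392.8, 286.4], [369, 273, 44, 32, 746]), ([507.8, 317.3], [503, 301, 9, 33, 208]), ([374.8, 339.9], [360, 325, 31, 31, 483])]
[([326.0, 179.8], [319, 166, 15, 28, 316])] [([500.6, 216.6], [485, 176, 27, 76, 1562]), ([327.2, 252.4], [306, 218, 42, 65, 2034])]
```

View pics/e.png

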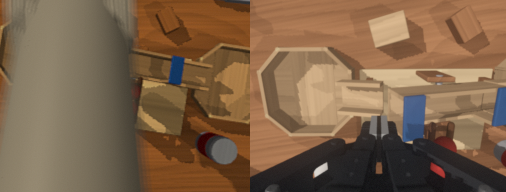

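The wrist view shows the fingertip just left of the raised pad, which fits the measured overshoot (y 78). I'll shift back to y of about 54 and then press.

Call:
apply_moves:
  commands:
    - [[0.2, 0.1, -0.05, 0, -0.05, 0], [0.2, 0.1, -0.05, 0, -0.05, 0], [0.2, 0.15, -0.05, 0, -0.05, 0], [0, 0.05, 0, 0, 0, 0]]

```text
clock: 2.68
eef_pos: [623.8, 44.0, 174.7]
tool_rot: [-1.571, -0.004, -1.715]
force: [0.5, -0.4, -0.8]
width: 0.1
```

```bash
python3 -c "
from h import *
plan([*st(0,58),128],6)
w=snap('wrist');print(blobs(w,'blue'), proj(w,[*st(0,48),156]),proj(w,[*st(0,-80),117]))"
```

```text
t 2.68 station xy [np.float64(0.2), np.float64(56.0)] z 174.7 F [ 0.5 -0.4 -0.8]
[-0.01, 0.19, -0.0, 0.0, 0.01, 0.01]
[-0.01, 0.19, -0.0, 0.0, 0.01, 0.01]
[-0.01, 0.19, -0.0, 0.0, 0.01, 0.01]
[-0.01, 0.19, -0.0, 0.0, 0.01, 0.01]
[-0.01, 0.19, -0.0, 0.0, 0.01, 0.01]
[-0.01, 0.19, -0.0, 0.0, 0.01, 0.01]
[([476.6, 210.1], [454, 170, 48, 83, 2729]), ([283.0, 227.6], [263, 209, 34, 43, 685])] [[273.76611586 236.3434668 ]] [[479.85386012 212.86081054]]
```

Call:
apply_moves:
  commands:
    - [[0, 0.2, 0, 0, 0, 0], [0, 0.2, 0, 0, 0, 0], [0, 0.2, 0, 0, 0, 0], [-0.05, 0.2, 0, 0, 0, 0], [-0.05, 0.2, 0, 0, 0, 0], [-0.05, 0.2, 0, 0, 0, 0], [0, 0.1, 0, 0, 0, 0]]

```text
clock: 3.32
eef_pos: [626.2, 50.1, 119.9]
tool_rot: [-1.567, 0.0, -1.72]
force: [-3.4, 2.5, 29.1]
width: 0.1
```

```bash
python3 -c "
from h import *
plan([*st(0,58),125],1)
w=snap('wrist','f.png');print(blobs(w,'blue'), proj(w,[*st(0,-48),156]),proj(w,[*st(0,-80),117]))"
```

```text
t 3.32 station xy [np.float64(1.7), np.float64(62.4)] z 119.9 F [-3.4  2.5 29.1]
[0.11, -0.13, -0.04, -0.04, 0.03, -0.0]
[([218.3, 247.2], [200, 216, 46, 70, 1368])] [[575.04415234 301.75934192]] [[569.3670619  253.71212266]]
```

The gate has bottomed out on its stop at 29 N. Lifting clear.

Call:
apply_moves:
  commands:
    - [[0, -0.5, 0, 0, 0, 0], [0, -0.6, 0, 0, 0, 0], [0, -0.5, 0, 0, 0, 0], [0, 0, 0, 0, 0, 0]]

```text
clock: 3.7
eef_pos: [624.2, 49.7, 182.4]
tool_rot: [-1.574, -0.003, -1.72]
force: [0.9, 0.1, 0.1]
width: 0.1
```

```bash
python3 -c "
from h import *
w=snap('wrist');print(blobs(w,'blue'), proj(w,[*st(0,-48),156]),proj(w,[*st(0,80),117]))
plan([*st(-125,0),185],6)"
```

```text
[([470.0, 226.9], [436, 180, 69, 98, 4922]), ([236.4, 222.3], [219, 199, 31, 43, 632])] [[467.6545627  230.11917914]] [[228.62452086 206.59485387]]
t 3.75 station xy [np.float64(-1.3), np.float64(61.5)] z 180.7 F [-0.1 -0.4 -0.8]
[0.25, -0.01, -0.52, 0.01, 0.01, 0.01]
[0.25, -0.01, -0.52, 0.01, 0.01, 0.01]
[0.26, -0.02, -0.52, 0.01, 0.01, 0.01]
[0.26, -0.02, -0.52, 0.01, 0.01, 0.01]
[0.26, -0.02, -0.52, 0.01, 0.01, 0.01]
[0.26, -0.02, -0.52, 0.01, 0.01, 0.01]
```

The gate stays over: the pads in the wrist view match right raised, left lowered. Moving behind the balls.

Call:
apply_moves:
  commands:
    - [[0.25, 0, -0.5, 0, 0, 0], [0.25, 0, -0.5, 0, 0, 0], [0.25, 0, -0.5, 0, 0, 0], [0.25, 0, -0.5, 0, 0, 0], [0.25, 0, -0.55, 0, 0, 0], [0.25, 0, -0.55, 0, 0, 0], [0, 0, 0, 0, 0, 0]]

```text
clock: 4.33
eef_pos: [481.7, 7.1, 172.9]
tool_rot: [-1.587, -0.008, -1.717]
force: [-0.9, -0.6, -0.3]
width: 0.1
```

```bash
python3 -c "
from h import *
w=snap('wrist','g.png');print(blobs(w,'red'),proj(w,[[*st(-87,0),125],[*st(-55,0),125]]),proj(w,readout.read_state()['eef_pos']))
plan([*st(-128,0),121],4)"
```

```text
[([254.9, 67.5], [225, 36, 61, 64, 3102]), ([254.5, 131.1], [226, 103, 58, 57, 2613]), ([476.2, 184.1], [441, 150, 71, 87, 3710])] [[254.06420305 132.72869105]
 [254.24419943  70.42860599]] [[255.42430238 246.88907151]]
t 4.38 station xy [np.float64(-132.1), np.float64(-0.9)] z 173.1 F [0.6 0.6 0.7]
[-0.01, 0.33, 0.03, 0.04, 0.02, 0.02]
[-0.01, 0.33, 0.03, 0.04, 0.02, 0.02]
[-0.01, 0.33, 0.03, 0.04, 0.02, 0.02]
[-0.01, 0.33, 0.03, 0.04, 0.02, 0.02]
```

View pics/g.png

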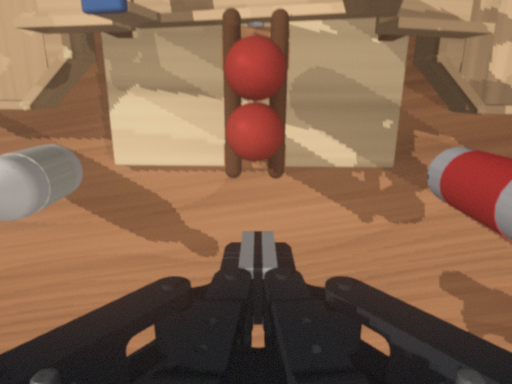

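The wrist view shows the balls in line at (255,67) and (255,131), with the fingertip at column 258, centred behind them. The bottle and the can are clear of the fingers. Descending.

Call:
apply_moves:
  commands:
    - [[0, 0.35, 0, 0.05, 0, 0], [0, 0.35, 0, 0.05, 0, 0], [0, 0.35, 0.05, 0.05, 0, 0], [0, 0.2, 0.05, 0, 0, 0], [0, 0, 0, 0, 0, 0]]

```text
clock: 4.8
eef_pos: [492.4, 8.1, 119.2]
tool_rot: [-1.566, -0.006, -1.715]
force: [1.2, 0.1, -0.9]
width: 0.1
```

```bash
python3 -c "
from h import *
plan([*st(-50,0),124],10)"
```

```text
t 4.8 station xy [np.float64(-124.2), np.float64(0.6)] z 119.2 F [ 1.2  0.1 -0.9]
[0.0, -0.01, 0.19, -0.01, 0.01, 0.01]
[0.0, -0.01, 0.19, -0.01, 0.01, 0.01]
[0.0, -0.01, 0.19, -0.01, 0.01, 0.01]
[0.0, -0.01, 0.19, -0.01, 0.01, 0.01]
[0.0, -0.01, 0.19, -0.01, 0.01, 0.01]
[0.0, -0.01, 0.19, -0.01, 0.01, 0.01]
[0.0, -0.01, 0.19, -0.01, 0.01, 0.01]
[0.0, -0.01, 0.19, -0.01, 0.01, 0.01]
[0.0, -0.01, 0.19, -0.01, 0.01, 0.01]
[0.0, -0.01, 0.19, -0.01, 0.01, 0.01]
```

Call:
apply_moves:
  commands:
    - [[0, -0.05, 0.15, 0, 0, 0], [0, -0.05, 0.15, 0, 0, 0], [0, 0, 0.15, 0, 0, 0], [0, 0, 0.15, 0, 0, 0], [0, 0, 0.15, 0, 0, 0], [0, 0, 0.12, 0, 0, 0], [0, 0, 0.12, 0, 0, 0]]

```text
clock: 5.38
eef_pos: [538.2, 2.3, 125.3]
tool_rot: [-1.563, -0.005, -1.715]
force: [-0.0, 0.2, 0.5]
width: 0.0
```

```bash
python3 -c "
from h import *
w=snap('wrist');print(blobs(w,'red'))
plan([*st(-50,0),124],8)"
```

```text
[([264.6, 169.7], [223, 90, 83, 158, 10259]), ([493.5, 277.4], [468, 241, 44, 84, 2580])]
t 5.43 station xy [np.float64(-76.6), np.float64(1.9)] z 125.4 F [1.6 0.5 0.6]
[0.01, 0.01, 0.08, -0.01, 0.01, 0.01]
[0.01, 0.01, 0.08, -0.01, 0.01, 0.01]
[0.01, 0.01, 0.08, -0.01, 0.01, 0.01]
[0.01, 0.0, 0.08, -0.01, 0.01, 0.01]
[0.01, 0.0, 0.08, -0.01, 0.01, 0.01]
[0.01, 0.0, 0.08, -0.01, 0.01, 0.01]
[0.01, 0.0, 0.08, -0.01, 0.01, 0.01]
[0.01, 0.0, 0.08, -0.01, 0.01, 0.01]
```

Call:
apply_moves:
  commands:
    - [[0, 0.1, 0, 0, 0, 0], [0, 0, 0, 0, 0, 0], [0, 0, 0, 0, 0, 0], [0, 0, 0, 0, 0, 0], [0, 0, 0, 0, 0, 0], [0, 0, 0, 0, 0, 0]]

```text
clock: 5.93
eef_pos: [538.9, 2.1, 120.8]
tool_rot: [-1.562, -0.005, -1.715]
force: [-0.4, 0.7, -0.1]
width: -0.3
```

```bash
python3 -c "
from h import *
w=snap('wrist','i.png');print(blobs(w,'red'),proj(w,[*st(-28,0),129]))
plan([*st(-50,0),123],8)
d=snap('scene');print(blobs(d,'red'))"
```

```text
[([264.4, 192.7], [226, 154, 77, 78, 4647]), ([494.8, 281.6], [471, 245, 41, 84, 2376])] [[263.48810865 143.825305  ]]
t 5.98 station xy [np.float64(-77.4), np.float64(1.7)] z 120.7 F [0.6 0.1 0.1]
[0.01, -0.01, 0.09, -0.01, 0.01, 0.01]
[0.01, -0.01, 0.09, -0.01, 0.01, 0.01]
[0.01, -0.01, 0.09, -0.01, 0.01, 0.01]
[0.01, -0.01, 0.09, -0.01, 0.01, 0.01]
[0.01, -0.01, 0.09, -0.01, 0.01, 0.01]
[0.01, -0.01, 0.09, -0.01, 0.01, 0.01]
[0.01, -0.01, 0.09, -0.01, 0.01, 0.01]
[0.01, -0.01, 0.09, -0.01, 0.01, 0.01]
[([240.8, 164.4], [232, 155, 18, 20, 271]), ([251.9, 186.3], [246, 181, 12, 12, 101]), ([286.7, 280.8], [281, 275, 13, 13, 119])]
```

View pics/i.png

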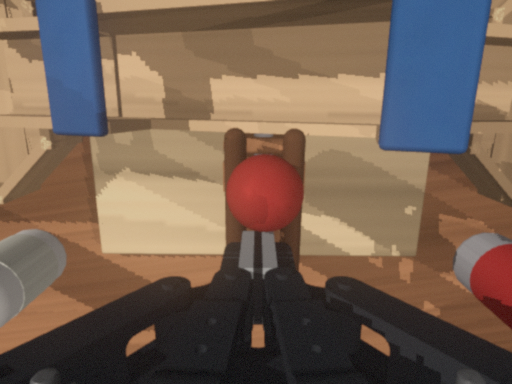

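The front ball is already in the left tray (scene pixel 287,281). The rear ball is at (264,193), against the fingertip. Pushing on.

Call:
apply_moves:
  commands:
    - [[0, 0, 0.12, 0, 0, 0], [0, -0.05, 0.12, 0, 0, 0], [0, 0, 0.12, 0, 0, 0], [0, 0, 0.12, 0, 0, 0], [0, 0, 0.12, 0, 0, 0], [0, 0, 0.12, 0, 0, 0], [0, 0, 0.1, 0, 0, 0], [0, 0, 0, 0, 0, 0]]

```text
clock: 6.7
eef_pos: [575.8, -3.2, 123.6]
tool_rot: [-1.561, -0.005, -1.715]
force: [0.6, -1.1, 0.8]
width: -0.2
```

```bash
python3 -c "
from h import *
w=snap('wrist');print(blobs(w,'red'))
plan([*st(-45,0),123],1)
d=snap('scene');print(blobs(d,'red'))"
```

```text
[([218.2, 145.7], [189, 115, 57, 62, 2579]), ([490.5, 316.8], [461, 288, 51, 64, 2319])]
t 6.75 station xy [np.float64(-40.6), np.float64(2.0)] z 123.6 F [-0.6 -0.1  0.7]
[0.05, 0.01, -0.11, -0.11, 0.09, 0.06]
[([236.1, 166.4], [232, 156, 11, 19, 79]), ([244.3, 210.6], [241, 208, 8, 7, 34]), ([304.2, 298.7], [299, 294, 13, 11, 92])]
```

The second ball is rolling left in the gate. Backing off and then lifting clear.

Call:
apply_moves:
  commands:
    - [[0, 0, -0.3, 0, 0, 0], [0, -0.4, -0.3, 0, 0, 0], [0, -0.7, -0.3, 0, 0, 0], [0, -0.7, -0.5, 0, 0, 0], [0, -0.5, -0.8, 0, 0, 0], [0, 0, -0.8, 0, 0, 0], [0, 0, -0.8, 0, 0, 0], [0, 0, 0, 0, 0, 0]]

```text
clock: 7.47
eef_pos: [414.8, 19.7, 216.0]
tool_rot: [-1.567, -0.005, -1.716]
force: [-1.0, -0.0, -0.1]
width: 0.1
```

Call:
apply_moves:
  commands:
    - [[0, 0, 0, 0, 0, 0], [0, 0, 0, 0, 0, 0], [0, 0, 0, 0, 0, 0], [0, 0, 0, 0, 0, 0], [0, 0, 0, 0, 0, 0], [0, 0, 0, 0, 0, 0], [0, 0, 0, 0, 0, 0], [0, 0, 0, 0, 0, 0]]

```text
clock: 8.13
eef_pos: [416.9, 19.5, 216.0]
tool_rot: [-1.565, -0.005, -1.716]
force: [-0.0, 0.4, 0.1]
width: -0.2
```

Call:
apply_moves:
  commands:
    - [[0, 0, 0, 0, 0, 0], [0, 0, 0, 0, 0, 0], [0, 0, 0, 0, 0, 0], [0, 0, 0, 0, 0, 0], [0, 0, 0, 0, 0, 0], [0, 0, 0, 0, 0, 0], [0, 0, 0, 0, 0, 0], [0, 0, 0, 0, 0, 0]]

```text
clock: 8.8
eef_pos: [417.1, 19.4, 215.8]
tool_rot: [-1.566, -0.006, -1.716]
force: [0.4, -0.0, -0.2]
width: 0.2
```

```bash
python3 -c "
from h import *
for k in range(3):
  d=snap('scene');t=snap('top');print(blobs(d,'red'),blobs(t,'red'))
for c,s in blobs(d,'red'): q=onz(d,c,28)[:2]-PIV; print((q@XH).round(),(q@YH).round())
print(proj(t,[[*st(0,48),156],[*st(0,80),117],[*st(0,-48),156]]),blobs(t,'blue'))
cv2.imwrite('pics/k.png',np.vstack([cv2.resize(x['image'][120:320,100:430,::-1],(495,300)) for x in(d,t)]))
"
```

```text
[([240.6, 164.4], [232, 154, 17, 21, 271]), ([299.3, 293.5], [290, 283, 22, 22, 238])] [([166.8, 157.5], [153, 150, 28, 16, 292]), ([354.1, 251.9], [347, 242, 21, 28, 192])]
[([240.7, 164.3], [232, 154, 18, 21, 274]), ([299.2, 293.5], [290, 284, 22, 21, 236])] [([166.8, 157.5], [153, 150, 28, 16, 294]), ([354.0, 252.0], [347, 242, 21, 28, 192])]
[([240.8, 164.5], [233, 155, 16, 20, 269]), ([299.3, 293.4], [290, 283, 22, 22, 232])] [([166.8, 157.5], [153, 150, 28, 16, 290]), ([354.0, 251.8], [347, 242, 21, 27, 191])]
-155.0 -211.0
8.0 254.0
[[260.57372268 166.89020913]
 [244.26111195 166.63247658]
 [312.57108725 174.96610325]] [([245.4, 167.0], [238, 154, 16, 28, 314]), ([313.5, 175.4], [306, 161, 17, 30, 381])]
```

View pics/k.png

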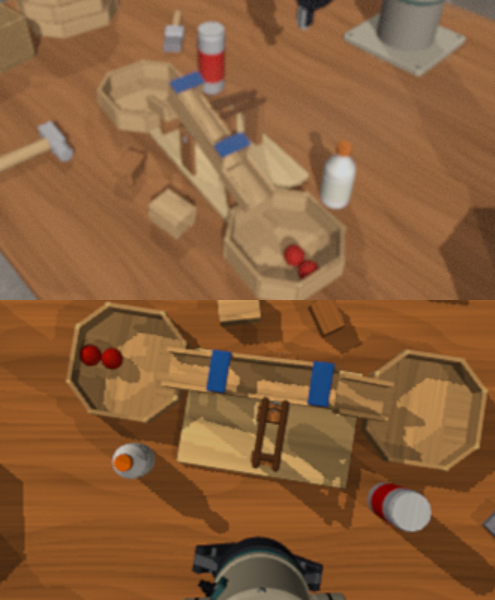

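Both balls lie still in the left tray: (295,255) and (307,269) in the scene view, (91,355) and (112,357) in the top view. The gate is over to the left, the bystanders are in place and the arm is clear.

```bash
python3 -c "
from h import *
print(finish_job())"
```

```text
the job is handed in; nothing more can be done
None
```

The job is done and handed in at about 9 s of robot time. I pressed the raised left pad with the closed fingertips until the gate rocked over to its left stop. I then pushed the two balls along the rails one after the other, and both rolled down the left chute.

- **Balls:** both lie in the left tray and did not move over three successive pictures from the scene and top cameras.
- **Gate:** its pads sit within about 2 px of where they should be with the left end down.
- **Bystanders:** the spray can's red band did not move. The glue bottle and both blocks look undisturbed, but I judged those by eye only.
- **Forces:** the highest I read was about 29 N, with the fingertip pressing the pad on the gate's stop. I only had readings at the end of each move, so a brief higher peak in between would not show.
- **Measurements:** no check failed. In the first measurement the left pad's height came out 9 mm below the stated value (6.6 mm mismatch between the two views), but it still showed clearly which pad was raised.

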